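# Shim the rocking gauge stand

### The arm

A 6-joint arm with a two-finger parallel gripper is mounted at the origin on a cart in front of the work surface, level with it; the furniture and walls round the work are solid. World frame = base frame: x ahead of the robot, y to its left, z up, the work surface at z = 0. Lengths are in mm, angles in rad, forces in N, time in s.
With the tool pointing down it reaches from about 350 to 875 mm from the base axis. Payload 4.2 kg.
Tool frame: the origin (TCP) lies at the very end of the fingers, on their centre line; the grasp point (between the pads) lies 19 mm behind it; z points along the fingers, y is the line along which they close (so a half turn about z gives the same grasp; the last joint's range is limited). The gripper opens to 85 mm and grips with 20 to 120 N. Pads are 22 mm wide; open, the fingers measure 114 mm over their backs; the gripper's body (76 mm by 85 mm) begins 54 mm behind the grasp point. The pads swing forward as they close: fully open they stand 13 mm farther back than shut.
Start: joints at [1.523, 0.385, 0.008, 0, -1.194, -0.259], TCP at [188.724, 595.804, 231.312] pointing down, gripper open.
Joint ranges: [-3.14, 3.14], [-1.21, 2.06], [-1.07, 1.41], [-3.16, 2.05], [-2.99, -0.16], [-3.1, 3.1]. Speed limits (rad/s): [2.79, 2.79, 3.14, 3.14, 3.14, 3.14].

### API

Orientations are given as a unit quaternion [x, y, z, w].
In Python, from bench import arm gives the robot as it stands. The module is installed in compiled form; this text tells all that it offers.
- The arm moves only by the tool drive_tool, never from a script. Its argument "targets" is a list of rows, each a list of 5 numbers: the closure, from -1 (fully open) to 1 (shut), then the shift along the tool's x, y, z in mm, then the turn about the tool's z in degrees. In form: [[grip, tx, ty, tz, roll], ...]. A call has 1 to 12 rows; each row is the pose to reach, as a shift and turn from the pose commanded when the call began, along the tool's axes at that moment; what a row does not reach only later rows make up. A row lasts 1/10 s, in which the tool goes at most 50 mm and 8.59 degrees, less where a joint would pass 70% of its speed; a pose out of reach is approached as far as the arm can. A call with a gripper value outside its range is refused whole. The fingers move at their own pace and stop on an object; the grip force is fixed at half the most. Time passes only in rows, so rows that repeat a pose let the fingers close. It gives the time, the measured TCP pose, the force, the opening and the grip force at its end, in the units of the state.
- arm.read_state(): the state, without advancing time (a new reading comes with each control period).
- arm.get_image(name): name is "side" or "top" or "wrist"; returns the picture (400x640x3 uint8, blue, green, red); there is no depth.
- arm.camera_params(name): a dict with "fov_y" (degrees; the focal length in pixels is half the picture's height over the tangent of half this angle, whatever the lens; pixels are square), "cx", "cy" (the principal point, pixels), "D" ([k1, k2, p1, p2, k3] as OpenCV has them; the pictures are not rectified), "rvec" (rotation vector, rad) and "tvec" (3), from world to camera coordinates, as OpenCV has them; the wrist camera has in their place "tool_from_camera" (4x4, takes a point from camera to tool coordinates, whose origin is the TCP and whose axes are the flange's). Camera axes: x right, y down, z forward; pixel columns grow to the right and rows downward; lengths in mm; the calibration is good to about 2 mm. A picture is of the moment at which its call begins: read the wrist's pose just before it. camera_params takes no time and is no camera call.
- arm.job_done(): hands the job in; it is judged then, once.
The state is a dict: "clock": time; "joints": joint angles; "joint_vel": joint speeds; "joint_efforts": joint torques, N m; "position": TCP position; "ee_rot": TCP orientation; "contact_force": force on the tool from outside, world axes, zero at the start; "wrist_torque": the same for the moment, N m; "gripper_width": finger opening in mm; "grasp_force": force on a finger pad.
Only numpy, scipy, OpenCV 4.12 (cv2) and the standard library are available. Lean on these libraries where they do the work, as an engineer would, in place of code of your own. Each camera call takes 0.05 s, during which the arm holds its last target. There are 200 camera calls.

### The job

The dial gauge stand on the worktop rocks, because the foot nearest its column on your side has lost its rubber pad and is too short. With the fingertips push the wooden wedge, thin end first, along the worktop and under that short foot until the stand sits level on all its feet and no longer rocks, but no further. Only push the wedge, do not pick it up; do not touch the stand or shove it out of its place, leave the other things alone, and let go at the end.

Things in the scene. Friction and masses are not known exactly. Their poses are not given: they have to be found in the camera images.
- stand: dial gauge stand, 1.6-2.5 kg, loose. Origin under the plate's centre in the plane of the full feet's ends; x away from its front (the dial side), z up. Grey plate 200 (x) x 160 (y), top at z 42 mm; column 22 mm thick, 187 high at (0, 50). Round feet 24 mm wide, domed ends (radius 12), at x +-75, y +-60; three have black pads, that at (-75, 60) is a bare steel stud, 8 mm short. It starts leaning 0.085 rad.
- short_foot (a point): lowest point of the short bare steel foot, on its axis (stand frame -75, 60, 8 mm). On the worktop at the start, 8 mm above it when level. It carries only a tenth to a sixth of the weight until all four feet bear; from then on the wedge is much harder to push.
- wedge: loose plain wooden wedge, 0.09 kg, lying flat before the short foot: 130 mm long (x), 96 wide (y), origin at the centre of its underside, z up; thin end at +x, pointing roughly at the foot. Thickness grows evenly from 1.5 mm at the tip to 17.75 at the heel (1 in 8): 8 mm thick 52 mm from the tip. Self-locking: it stays where it is left.
- wedge_tip (a point): middle of the lower edge of the wedge's tip (wedge frame x = +65 mm)
- wedge_heel (a point): middle of the lower edge of the wedge's upright heel face, 17.75 mm high and 96 mm wide (wedge frame x = -65 mm); push here
- offcut: bystander: wooden board offcut 45 x 140 x 19 mm, lying; origin at the centre of its underside
- masking_tape: bystander: roll of masking tape 102 x 100 x 24 mm, lying flat; origin at the centre of its underside
- flashlight: bystander: black flashlight 140 x 37 x 37 mm, lying; origin at the centre of its underside

How it is judged:
By the outcome, as a careful person would: the job done as asked, in the order asked, and still so for the second after the job is handed in, with the robot touching nothing.
It also fails if it takes over 38 s, if anything falls off the work surface, if the arm or the gripper's body presses on something with over 40 N, if the wrist force passes 120 N, or if a joint passes its speed limit or range.

## Working session

There is one attempt and no reset: what is moved stays moved. The work goes in short steps, Python scripts to look and compute and a tool call to move; the robot and the scene stay as the last step left them, time stands still between calls to the robot, and variables do not carry over. Pictures are saved under pics/ and viewed, at most 10 in all, crops included, and the job is handed in when it is done.

Besides the shell and the picture viewer there is one more tool, called after "Call:" in YAML: its name, and indented under it one key for each argument. drive_tool: Moves the arm, as the interface text tells. Its arguments: {"type":"object","properties":{"targets":{"type":"array","items":{"type":"array","items":{"type":"number"}}}},"required":["targets"]}

```bash
mkdir -p pics; python3 - <<'E'
from bench import arm
import cv2
s=arm.read_state();print(s)
for n in("side","top"):
    cv2.imwrite(f"pics/{n}0.png",arm.get_image(n));print(n,arm.camera_params(n))
print(arm.camera_params("wrist"))
E
```

```text
{'clock': 0.0, 'joints': array([ 1.52261372e+00,  3.85590301e-01,  6.62183171e-03, -5.06285034e-04,
       -1.19397776e+00, -2.58620795e-01]), 'joint_vel': array([ 4.97721099e-04, -8.45825596e-04, -4.16732723e-04, -2.98737007e-04,
       -4.75897819e-04, -6.56439370e-05]), 'joint_efforts': array([ 6.51883420e-04, -3.92293561e+01,  1.88393354e+01,  4.18601230e+00,
       -4.62678523e-03, -4.07615360e-06]), 'position': array([188.54940555, 595.2739125 , 230.19855694]), 'ee_rot': array([ 9.88242140e-01, -1.52892973e-01, -1.21083900e-04,  1.09371534e-03]), 'contact_force': array([ 0.09809103,  0.73303173, -0.14466461]), 'wrist_torque': array([-0.00598578, -0.03249634, -0.05093459]), 'grasp_force': 0.0, 'gripper_width': 85.62061661564529}
side {'fov_y': 53.47532718947195, 'cx': 322.5296032237507, 'cy': 199.0925622702756, 'D': array([-0.04430518,  0.        ,  0.        ,  0.        ,  0.        ]), 'rvec': array([ 0.06014917,  2.7006385 , -1.57877935]), 'tvec': array([607.99052837,  27.10777761, 999.14036469])}
top {'fov_y': 43.18558801014613, 'cx': 320.37749972151954, 'cy': 204.87032864618183, 'D': array([-0.08114207,  0.        ,  0.        ,  0.        ,  0.        ]), 'rvec': array([ 2.1747107 , -2.17669524,  0.09424233]), 'tvec': array([  -5.45859578,  612.17795176, 1170.67213818])}
{'fov_y': 67.72360694135504, 'cx': 316.9243558995114, 'cy': 204.0253760453899, 'D': array([-0.00721502,  0.        ,  0.        ,  0.        ,  0.        ]), 'tool_from_camera': array([[-1.09409414e-03, -9.45918783e-01, -3.24401695e-01,
         8.39938170e+01],
       [ 9.99999031e-01, -1.31428750e-03,  4.59665153e-04,
        -2.71234928e-01],
       [-8.61162996e-04, -3.24400878e-01,  9.45919304e-01,
        -1.42277845e+02],
       [ 0.00000000e+00,  0.00000000e+00,  0.00000000e+00,
         1.00000000e+00]])}
```

View pics/side0.png

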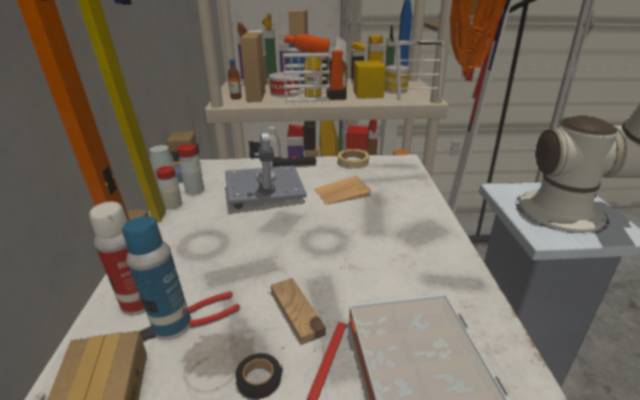

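View pics/top0.png

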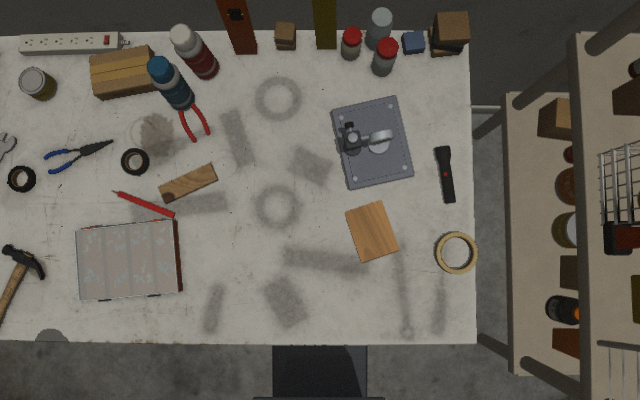

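Top view: the wedge is at about (372,231) with its thin end up. The stand plate is at (372,142), with the short foot near its lower left corner (350,180). The offcut is at (188,183).

```bash
cat > h.py <<'E'
import numpy as np,cv2
from scipy.spatial.transform import Rotation as R
from bench import arm
def cam(n,s=None):
    p=arm.camera_params(n);f=200/np.tan(np.radians(p["fov_y"]/2))
    K=np.array([[f,0,p["cx"]],[0,f,p["cy"]],[0,0,1.]])
    if n=="wrist":
        T=np.eye(4);T[:3,:3]=R.from_quat(s["ee_rot"]).as_matrix();T[:3,3]=s["position"]
        M=np.linalg.inv(T@p["tool_from_camera"]);return K,p["D"],cv2.Rodrigues(M[:3,:3])[0],M[:3,3]
    return K,p["D"],p["rvec"],p["tvec"]
def topix(c,P): return cv2.projectPoints(np.float64(P).reshape(-1,1,3),c[2],c[3],c[0],c[1])[0][:,0]
def toworld(c,px,z):
    u=cv2.undistortPoints(np.float64(px).reshape(-1,1,2),c[0],c[1])[:,0]
    Rm=cv2.Rodrigues(c[2])[0];o=-Rm.T@c[3];d=np.c_[u,np.ones(len(u))]@Rm
    z=np.broadcast_to(z,len(u));return o+d*((z-o[2])/d[:,2])[:,None]
E
python3 - <<'E'
from h import *
np.set_printoptions(suppress=True,precision=1)
c=cam("top")
print(toworld(c,[(345,211),(382,202),(399,253),(362,262)],[1.5,1.5,17,17]))
print(toworld(c,[(331,110),(395,96),(413,175),(348,189)],40))
print(topix(c,[[188,595,230],[0,0,0]]))
im=cv2.imread("pics/top0.png")[80:280,310:490]
cv2.imwrite("pics/c0.png",cv2.resize(im,None,fx=3,fy=3,interpolation=cv2.INTER_CUBIC))
E
```

```text
[[ 599.5  -65.5    1.5]
 [ 621.3 -155.4    1.5]
 [ 498.1 -192.7   17. ]
 [ 477.1 -104.5   17. ]]
[[ 838.7  -31.6   40. ]
 [ 873.4 -185.6   40. ]
 [ 681.7 -225.    40. ]
 [ 648.4  -71.    40. ]]
[[ 18.4 408.5]
 [318.1 463.3]]
```

View pics/c0.png

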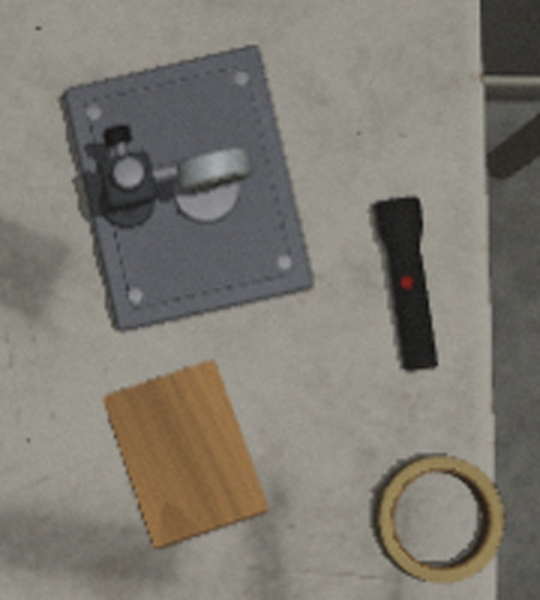

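Call:
drive_tool:
  targets:
    - [-1,354,250,0,75]
    - [-1,354,250,0,75]
    - [-1,354,250,0,75]
    - [-1,354,250,0,75]
    - [-1,354,250,0,75]
    - [-1,354,250,0,75]
    - [-1,354,250,0,75]
    - [-1,354,250,0,75]
    - [-1,354,250,0,75]
    - [-1,354,250,0,75]

```text
clock: 1.1
position: [452.1, 247.4, 230.8]
ee_rot: [-0.688, 0.725, -0.0, -0.001]
contact_force: [-0.4, -0.1, 0.3]
gripper_width: 85.7
grasp_force: 0.0
```

```bash
cat >> h.py <<'E'
def plan(target,heading):
    s=arm.read_state();M=R.from_quat(s["ee_rot"]).as_matrix()
    h=np.degrees(np.arctan2(M[1,0],M[0,0]))
    print("clock",s["clock"],"pos",s["position"].round(1),"head",h.round(2),"F",s["contact_force"].round(1),"w",round(s["gripper_width"],1),"j",s["joints"].round(2))
    print("shift",(M.T@(np.array(target)-s["position"])).round(1),"roll",((h-heading+180)%360-180).round(2))
E
python3 - <<'E'
from h import *
from scipy.optimize import least_squares
np.set_printoptions(suppress=True,precision=1)
plan([444.6,-162,230],-162.8)
c=cam("top")
f=lambda a:np.array(a)/3+np.array([310,80])-1/3
X=np.array([[75,60,42],[75,-60,42],[-75,-60,42],[-75,60,42],[100,80,42],[100,-80,42],[-100,-80,42]])
px=f([(94,112),(241,78),(284,262),(135,295),(64,93),(257,45),(313,287)])
ax=np.array([75,60,0])/np.hypot(75,60)
def P(q,X): 
    Y=R.from_rotvec(ax*q[3]).apply(X); return R.from_euler("z",q[2]).apply(Y)+[q[0],q[1],0]
for lean in(-.085,.085):
    r=least_squares(lambda q:(topix(c,P([*q,lean],X))-px).ravel(),[760,-128,.2])
    print(lean,r.x,np.degrees(r.x[2]),r.cost,P([*r.x,lean],[[-75,60,8.]]));print(r.fun.reshape(-1,2))
print(toworld(c,f([(105,398),(215,361),(268,511),(155,548)]),[1.5,1.5,17.7,17.7]))
E
```

```text
clock 1.1 pos [452.1 247.4 230.8] head -92.98 F [-0.4 -0.1  0.3] w 85.7 j [ 0.8  0.2 -0.3  0.  -1.1 -0.9]
shift [409.2 -13.8   1.3] roll 69.82
-0.085 [ 762.6 -131.6    0.2] 12.550226049910787 2.702041219419628 [[676.1 -89.1   0. ]]
[[-0.3  0.4]
 [-0.1  0.3]
 [-0.1  0.3]
 [ 0.   0.6]
 [-0.8 -1.5]
 [ 0.4 -0.7]
 [ 1.   0.4]]
0.085 [ 758.3 -127.7    0.2] 12.5445900468926 6.555609874436193 [[672.8 -86.1  15.9]]
[[-0.1 -0.1]
 [-0.8  1.7]
 [ 0.2 -0.2]
 [ 0.7 -0.8]
 [-0.6 -2. ]
 [-0.7  1.5]
 [ 1.2 -0.1]]
[[ 596.2  -64.7    1.5]
 [ 626.1 -153.8    1.5]
 [ 505.2 -192.7   17.7]
 [ 476.3 -102.9   17.7]]
```

Call:
drive_tool:
  targets:
    - [-0.2,409,-14,0,70]
    - [-0.2,409,-14,0,70]
    - [-0.2,409,-14,0,70]
    - [-0.2,409,-14,0,70]
    - [-0.2,409,-14,0,70]
    - [-0.2,409,-14,0,70]
    - [-0.2,409,-14,0,70]
    - [-0.2,409,-14,0,70]
    - [-0.2,409,-14,0,70]
    - [-0.2,409,-14,0,70]
    - [-0.2,409,-14,0,70]

```text
clock: 2.2
position: [446.2, -157.8, 231.1]
ee_rot: [-0.152, 0.988, 0.0, -0.0]
contact_force: [0.8, 0.0, 0.2]
gripper_width: 51.5
grasp_force: 0.0
```

```bash
python3 - <<'E'
from h import *
plan([440,-164,8],-162.3)
cv2.imwrite("pics/w1.png",arm.get_image("wrist"))
E
```

```text
clock 2.2 pos [ 446.2 -157.8  231.1] head -162.48 F [0.8 0.  0.2] w 51.5 j [ 0.    0.12 -0.35 -0.   -1.1  -1.27]
shift [  7.7  -4.1 223.1] roll -0.18
```

View pics/w1.png

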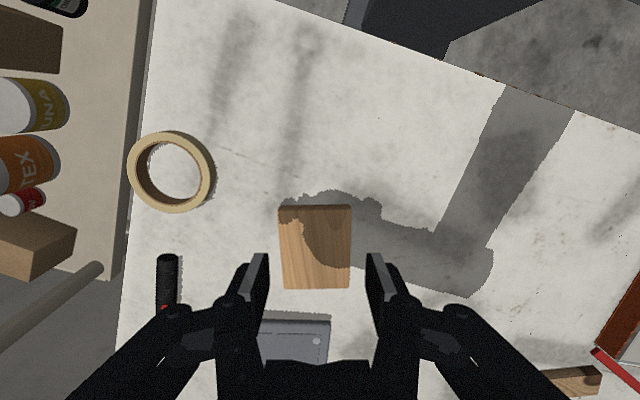

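The heel's edge is at (279,204)–(351,206) and the tip at (286,289)–(349,288). The fingers are clear of both.

```bash
python3 - <<'E'
from h import *
np.set_printoptions(suppress=True,precision=1)
s=arm.read_state();c=cam("wrist",s)
print(toworld(c,[(279,205),(351,206)],17.7),toworld(c,[(286,289),(349,288)],1.5),toworld(c,[(317,341)],46))
E
```

```text
[[ 498.9 -191.3   17.7]
 [ 472.8 -104.2   17.7]] [[ 627.5 -148.     1.5]
 [ 598.1  -60.7    1.5]] [[664.7 -88.7  46. ]]
```

Call:
drive_tool:
  targets:
    - [-0.2,8,-4,50,0]
    - [-0.2,8,-4,100,0]
    - [-0.2,8,-4,150,0]
    - [-0.2,8,-4,195,0]
    - [-0.2,8,-4,215,0]
    - [-0.2,8,-4,227,0]
    - [-0.2,8,-4,227,0]

```text
clock: 2.95
position: [439.0, -163.2, 2.7]
ee_rot: [-0.153, 0.988, 0.0, -0.002]
contact_force: [-0.2, -1.3, 0.4]
gripper_width: 51.0
grasp_force: 0.0
```

```bash
python3 - <<'E'
from h import *
plan([475,-152.5,4],-162.3)
E
```

```text
clock 2.95 pos [ 439.  -163.2    2.7] head -162.38 F [-0.2 -1.3  0.4] w 51.0 j [-0.01  0.44 -0.63 -0.   -0.5  -1.26]
shift [-37.5  -0.7  -1.4] roll -0.08
```

Call:
drive_tool:
  targets:
    - [-0.2,-15,0,-1.5,0]
    - [-0.2,-28,0,-1.5,0]
    - [-0.2,-36,0,-1.5,0]
    - [-0.2,-44,0,-1.5,0]
    - [-0.2,-52,0,-1.5,0]
    - [-0.2,-60,0,-1.5,0]
    - [-0.2,-68,0,-1.5,0]
    - [-0.2,-75,0,-1.5,0]
    - [-0.2,-82,0,-1.5,0]
    - [-0.2,-88,0,-1.5,0]
    - [-0.2,-94,0,-1.5,0]
    - [-0.2,-94,0,-1.5,0]

```text
clock: 4.15
position: [530.8, -136.4, 5.8]
ee_rot: [-0.152, 0.988, -0.0, 0.001]
contact_force: [-0.6, 0.8, -0.1]
gripper_width: 51.3
grasp_force: 0.0
```

```bash
python3 - <<'E'
from h import *
plan([591.5,-116.3,4],-162.3)
a=arm.get_image("wrist");b=arm.get_image("top")[80:280,310:490]
cv2.imwrite("pics/w2.png",np.hstack([cv2.resize(a,None,fx=.62,fy=.62),cv2.resize(b,(223,248),interpolation=cv2.INTER_CUBIC)]))
cv2.imwrite("pics/t2.png",arm.get_image("top"))
E
```

```text
clock 4.15 pos [ 530.8 -136.4    5.8] head -162.55 F [-0.6  0.8 -0.1] w 51.3 j [ 0.04  0.52 -0.44  0.   -0.61 -1.31]
shift [-63.9   1.    1.9] roll -0.25
```

View pics/w2.png

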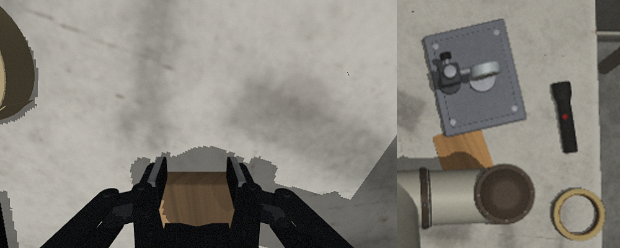

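Call:
drive_tool:
  targets:
    - [-0.2,-6,0,1,0]
    - [-0.2,-11,0,1,0]
    - [-0.2,-15,0,1,0]
    - [-0.2,-19,0,1,0]
    - [-0.2,-23,0,1,0]
    - [-0.2,-27,0,1,0]
    - [-0.2,-31,0,1,0]
    - [-0.2,-35,0,1,0]
    - [-0.2,-39,0,1,0]
    - [-0.2,-43,0,1,0]
    - [-0.2,-45,0,1,0]
    - [-0.2,-45,0,1,0]

```text
clock: 5.5
position: [573.5, -123.0, 4.9]
ee_rot: [-0.152, 0.988, -0.0, 0.001]
contact_force: [-1.2, -0.7, -1.3]
gripper_width: 51.2
grasp_force: 0.8
```

```bash
python3 - <<'E'
from h import *
plan([591.5,-116.3,4],-162.3)
E
```

```text
clock 5.5 pos [ 573.5 -123.     4.9] head -162.55 F [-1.2 -0.7 -1.3] w 51.2 j [ 0.06  0.57 -0.34  0.   -0.66 -1.33]
shift [-19.2   1.    0.9] roll -0.25
```

Call:
drive_tool:
  targets:
    - [-0.2,-2,0,0,0]
    - [-0.2,-4,0,0,0]
    - [-0.2,-6,0,0,0]
    - [-0.2,-8,0,0,0]

```text
clock: 5.9
position: [580.2, -120.8, 4.8]
ee_rot: [-0.151, 0.988, 0.0, -0.0]
contact_force: [-2.9, -1.2, -0.8]
gripper_width: 51.7
grasp_force: 1.6
```

Call:
drive_tool:
  targets:
    - [-0.2,-2,0,0,0]
    - [-0.2,-3,0,0,0]
    - [-0.2,-4,0,0,0]
    - [-0.2,-4,0,0,0]

```text
clock: 6.3
position: [584.3, -119.6, 4.8]
ee_rot: [-0.152, 0.988, -0.0, 0.0]
contact_force: [-2.8, -1.4, -1.5]
gripper_width: 51.5
grasp_force: 1.2
```

```bash
python3 - <<'E'
from h import *
plan([591.5,-116.3,4],-162.3)
b=arm.get_image("side")
cv2.imwrite("pics/s3.png",b)
a=cv2.imread("pics/side0.png")
cr=lambda i:cv2.resize(i[120:220,210:310],(400,400),interpolation=cv2.INTER_CUBIC)
cv2.imwrite("pics/s3c.png",np.hstack([cr(a),cr(b)]))
E
```

```text
clock 6.3 pos [ 584.3 -119.6    4.8] head -162.57 F [-2.8 -1.4 -1.5] w 51.5 j [ 0.07  0.58 -0.31  0.   -0.67 -1.34]
shift [-7.9  1.   0.8] roll -0.27
```

View pics/s3c.png

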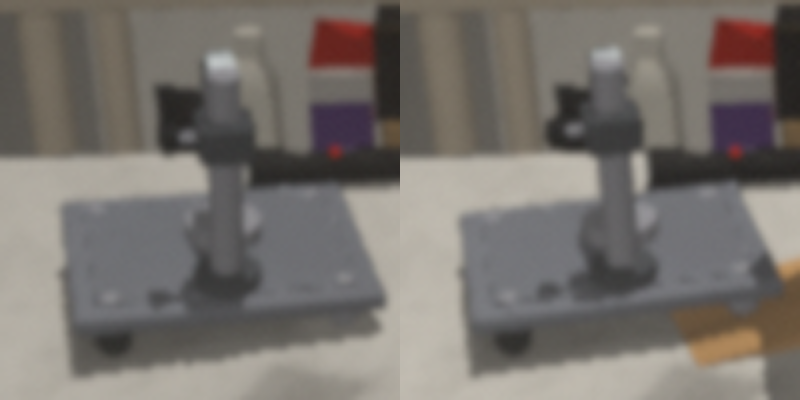

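Side view: the stand is coming up, and the column top has moved from (219,65) to (606-400,57) in the crop. The foot is on the wedge. The force is still about 3 N, so the stand isn't level yet.

Call:
drive_tool:
  targets:
    - [-0.2,-1,0,0,0]
    - [-0.2,-2,0,0,0]
    - [-0.2,-2,0,0,0]

```text
clock: 6.65
position: [586.0, -119.0, 4.8]
ee_rot: [-0.152, 0.988, -0.0, 0.0]
contact_force: [-3.5, -0.1, -0.8]
gripper_width: 51.2
grasp_force: 1.3
```

Call:
drive_tool:
  targets:
    - [-0.2,-1,0,0,0]
    - [-0.2,-2,0,0,0]
    - [-0.2,-2,0,0,0]

```text
clock: 6.95
position: [587.7, -118.4, 4.7]
ee_rot: [-0.151, 0.988, 0.0, -0.0]
contact_force: [-2.9, -1.2, -1.3]
gripper_width: 51.2
grasp_force: 1.5
```

Call:
drive_tool:
  targets:
    - [-0.2,-1,0,0,0]
    - [-0.2,-1.5,0,0,0]
    - [-0.2,-1.5,0,0,0]

```text
clock: 7.25
position: [588.7, -118.1, 4.6]
ee_rot: [-0.151, 0.988, 0.0, -0.001]
contact_force: [-4.3, -2.6, -1.4]
gripper_width: 51.5
grasp_force: 2.1
```

Call:
drive_tool:
  targets:
    - [-0.2,-1,0,0,0]
    - [-0.2,-1,0,0,0]

```text
clock: 7.45
position: [589.7, -117.7, 4.6]
ee_rot: [-0.151, 0.988, 0.0, -0.001]
contact_force: [-3.7, -1.7, -1.8]
gripper_width: 51.4
grasp_force: 2.4
```

```bash
python3 - <<'E'
from h import *
from scipy.optimize import least_squares
np.set_printoptions(suppress=True,precision=2)
plan([591.5,-116.3,4],-162.3)
b=arm.get_image("side");cv2.imwrite("pics/s4.png",b)
# column-top shift by phase correlation/template, upscaled
a=cv2.imread("pics/side0.png");m=cv2.imread("pics/s3.png")
def track(t,i,x,y,w,h):
    T=cv2.resize(t[y:y+h,x:x+w],None,fx=8,fy=8,interpolation=cv2.INTER_CUBIC);S=cv2.resize(i[y-8:y+h+8,x-10:x+w+10],None,fx=8,fy=8,interpolation=cv2.INTER_CUBIC)
    r=cv2.matchTemplate(S,T,cv2.TM_CCOEFF_NORMED);_,v,_,l=cv2.minMaxLoc(r);return l[0]/8-10,l[1]/8-8,v
for n,i in(("s3",m),("s4",b)):print(n,track(a,i,259,131,12,10),track(a,i,257,145,17,15))
# predicted shift for levelling (pose from top view), col top
c=cam("side");ax=np.array([75,60,0])/np.hypot(75,60)
def P(l,X):return R.from_euler("z",12.55,degrees=True).apply(R.from_rotvec(ax*l).apply(X))+[762.6,-131.6,0]
for X in([0,50,225.],[0,50,190.]):
    print([ (topix(c,P(l,[X]))-topix(c,P(-.085,[X])))[0] for l in(-.02,-.01,0,.01)], topix(c,P(-.085,[X])))
E
```

```text
clock 7.45 pos [ 589.7 -117.7    4.6] head -162.59 F [-3.7 -1.7 -1.8] w 51.4 j [ 0.07  0.59 -0.3  -0.   -0.68 -1.34]
shift [-2.2  0.8  0.6] roll -0.29
s3 (-3.625, -1.875, 0.9083431959152222) (-3.5, -1.625, 0.7980576753616333)
s4 (-4.0, -1.875, 0.8632039427757263) (-3.375, -1.875, 0.7677865624427795)
[array([-4.56, -2.46]), array([-5.25, -2.8 ]), array([-5.95, -3.14]), array([-6.65, -3.46])] [[265.9 122.3]]
[array([-3.79, -2.27]), array([-4.37, -2.59]), array([-4.95, -2.91]), array([-5.53, -3.21])] [[266.1 136.1]]
```

Call:
drive_tool:
  targets:
    - [-0.2,-1,0,0,0]
    - [-0.2,-1.5,0,0,0]

```text
clock: 7.7
position: [590.5, -117.4, 4.4]
ee_rot: [-0.151, 0.988, 0.0, -0.001]
contact_force: [-5.3, -1.9, -2.6]
gripper_width: 51.2
grasp_force: 2.9
```

Call:
drive_tool:
  targets:
    - [-0.2,-1,0,0,0]
    - [-0.2,-1.5,0,0,0]

```text
clock: 7.9
position: [591.4, -117.0, 4.3]
ee_rot: [-0.151, 0.989, 0.0, -0.002]
contact_force: [-7.0, -2.8, -0.7]
gripper_width: 51.1
grasp_force: 3.5
```

Call:
drive_tool:
  targets:
    - [-0.2,-1,0,0,0]
    - [-0.2,-1,0,0,0]

```text
clock: 8.1
position: [591.9, -116.9, 4.3]
ee_rot: [-0.151, 0.989, 0.0, -0.002]
contact_force: [-6.3, -2.1, -0.3]
gripper_width: 51.0
grasp_force: 3.6
```

```bash
cat > t.py <<'E'
from h import *
import sys
np.set_printoptions(suppress=True,precision=2)
plan([591.5,-116.3,4],-162.3)
n=sys.argv[1]
def avg(c,k=4): return np.mean([arm.get_image(c) for _ in range(k)],0).astype(np.uint8)
b=avg("side");cv2.imwrite(f"pics/side_{n}.png",b)
t=arm.get_image("top");cv2.imwrite(f"pics/top_{n}.png",t)
def track(t,i,x,y,w,h):
    T=cv2.resize(t[y:y+h,x:x+w],None,fx=8,fy=8,interpolation=cv2.INTER_CUBIC);S=cv2.resize(i[y-8:y+h+8,x-10:x+w+10],None,fx=8,fy=8,interpolation=cv2.INTER_CUBIC)
    r=cv2.matchTemplate(S,T,cv2.TM_CCOEFF_NORMED);_,v,_,l=cv2.minMaxLoc(r);return np.array([l[0]/8-10,l[1]/8-8,v])
a=cv2.imread("pics/side0.png");a4=cv2.imread("pics/s4.png")
for nm,box in dict(top=(259,131,12,10),clamp=(257,145,17,15),plateL=(222,166,14,14),footL=(228,196,16,14),corner=(296,190,12,10)).items():
    print(nm,track(a,b,*box), "s3",track(a,cv2.imread("pics/s3.png"),*box),"s4",track(a,a4,*box))
E
python3 t.py 5
python3 - <<'E'
import cv2,numpy as np
a=cv2.imread("pics/side_5.png")[125:215,215:315];b=cv2.imread("pics/top_5.png")[90:195,325:430]
cv2.imwrite("pics/v5.png",np.hstack([cv2.resize(x,(400,400),interpolation=cv2.INTER_CUBIC) for x in(a,b)]))
E
```

```text
clock 8.1 pos [ 591.9 -116.9    4.3] head -162.61 F [-6.3 -2.1 -0.3] w 51.0 j [ 0.07  0.59 -0.29 -0.   -0.69 -1.34]
shift [0.2 0.6 0.3] roll -0.31
top [-4.   -1.88  0.87] s3 [-3.62 -1.88  0.91] s4 [-4.   -1.88  0.86]
clamp [-3.5  -1.75  0.77] s3 [-3.5  -1.62  0.8 ] s4 [-3.38 -1.88  0.77]
plateL [-0.25  2.75  0.99] s3 [-0.12  2.62  0.99] s4 [-0.25  2.75  0.99]
footL [-0.25 -0.5   0.99] s3 [-0.25 -0.38  0.99] s4 [-0.25 -0.38  0.99]
corner [-1.62 -8.    0.55] s3 [-0.38 -8.    0.43] s4 [-1.12 -8.    0.51]
```

View pics/v5.png

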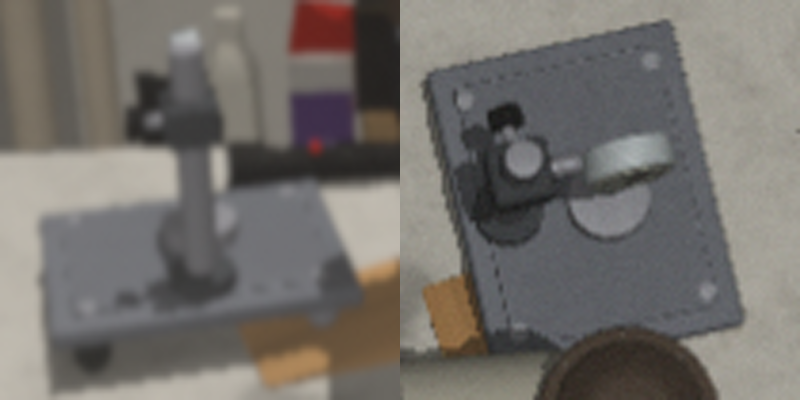

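```bash
python3 - <<'E'
from h import *
np.set_printoptions(suppress=True,precision=2)
from scipy.optimize import least_squares
ax=np.array([75,60,0])/np.hypot(75,60)
def P(q,X):return R.from_euler("z",q[2]).apply(R.from_rotvec(ax*q[3]).apply(X))+[q[0],q[1],0]
q0=[762.6,-131.6,.219,-.085]
s=cam("side")
for nm,X in dict(farleft=[100,-80,42.],c1=[100,80,42.],t229=[0,50,229.],t190=[0,50,190.]).items():
    print(nm,topix(s,P(q0,[X]))[0],[(topix(s,P([*q0[:3],l],[X]))-topix(s,P(q0,[X])))[0] for l in(-.03,-.02,-.01,0,.01)])
# fine tracking, subpixel via ECC translation
a=cv2.imread("pics/side0.png",0).astype(np.float32)
def ecc(A,B,x,y,w,h,g):
    W=np.float32([[1,0,x+g[0]],[0,1,y+g[1]]]);cc,W=cv2.findTransformECC(A[y:y+h,x:x+w],B,W,cv2.MOTION_TRANSLATION,(3,200,1e-5),None,3);return W[0,2]-x,W[1,2]-y,cc
for n in("s3","s4","side_5"):
    b=cv2.imread(f"pics/{n}.png",0).astype(np.float32)
    print(n,np.array([ecc(a,b,222,163,16,18,(-.2,2.7)),ecc(a,b,258,131,13,12,(-4,-2)),ecc(a,b,280,160,18,14,(0,2)),ecc(a,b,228,196,18,16,(0,0))]))
# top: column vs plate screws
E
```

```text
farleft [224.83 168.35] [array([-0.34,  1.94]), array([-0.39,  2.3 ]), array([-0.44,  2.66]), array([-0.48,  3.02]), array([-0.53,  3.39])]
c1 [228.3  198.54] [array([-0.64, -0.31]), array([-0.75, -0.36]), array([-0.87, -0.42]), array([-0.98, -0.46]), array([-1.1 , -0.51])]
t229 [265.87 120.69] [array([-3.93, -2.13]), array([-4.65, -2.48]), array([-5.36, -2.83]), array([-6.07, -3.16]), array([-6.78, -3.49])]
t190 [266.1 136.1] [array([-3.2 , -1.94]), array([-3.79, -2.27]), array([-4.37, -2.59]), array([-4.95, -2.91]), array([-5.53, -3.21])]
s3 [[-0.18  2.51  1.  ]
 [-3.46 -1.87  0.92]
 [-0.45  0.05  0.99]
 [-0.05 -0.52  0.99]]
s4 [[-0.25  2.64  1.  ]
 [-4.   -1.98  0.89]
 [-0.49 -0.01  0.99]
 [-0.07 -0.6   0.99]]
side_5 [[-0.24  2.61  1.  ]
 [-3.94 -1.97  0.89]
 [-0.52  0.03  0.99]
 [-0.07 -0.61  0.99]]
```

```bash
cat > lean.py <<'E'
from h import *
import sys
np.set_printoptions(suppress=True,precision=2)
ax=np.array([75,60,0])/np.hypot(75,60)
def P(q,X):return R.from_euler("z",q[2]).apply(R.from_rotvec(ax*q[3]).apply(X))+[q[0],q[1],0]
q0=[762.6,-131.6,.219,-.085]
t=cam("top")
for nm,X in dict(t190=[0,50,190.],t229=[0,50,229.],scrTR=[75,-60,42.],scrBR=[-75,-60,42.],scrTL=[75,60,42.]).items():
    print(nm,topix(t,P(q0,[X]))[0],[(topix(t,P([*q0[:3],l],[X]))-topix(t,P(q0,[X])))[0] for l in(-.02,-.01,0,.01)])
a=cv2.imread("pics/top0.png",0).astype(np.float32)
def ecc(A,B,x,y,w,h,g):
    W=np.float32([[1,0,x+g[0]],[0,1,y+g[1]]])
    try: cc,W=cv2.findTransformECC(A[y:y+h,x:x+w],B,W,cv2.MOTION_TRANSLATION,(3,200,1e-5),None,3);return W[0,2]-x,W[1,2]-y,cc
    except cv2.error: return np.nan,np.nan,0
for n in sys.argv[1:]:
    b=cv2.imread(f"pics/{n}.png",0).astype(np.float32)
    print(n,np.array([ecc(a,b,346,131,13,13,(4.6,-6.2)),ecc(a,b,384,100,13,13,(0,0)),ecc(a,b,398,161,13,13,(0,0)),ecc(a,b,334,110,14,14,(0,0))]))
E
python3 lean.py t2 top_5
```

```text
t190 [352.28 137.32] [array([ 3.73, -4.83]), array([ 4.31, -5.57]), array([ 4.89, -6.31]), array([ 5.47, -7.05])]
t229 [352.44 134.3 ] [array([ 4.66, -6.  ]), array([ 5.39, -6.92]), array([ 6.11, -7.84]), array([ 6.83, -8.76])]
scrTR [389.89 106.02] [array([ 0.44, -0.26]), array([ 0.5 , -0.29]), array([ 0.56, -0.32]), array([ 0.61, -0.34])]
scrBR [404.26 167.34] [array([ 0.71, -0.9 ]), array([ 0.82, -1.04]), array([ 0.93, -1.17]), array([ 1.04, -1.31])]
scrTL [340.64 117.42] [array([ 0.71, -0.89]), array([ 0.82, -1.02]), array([ 0.93, -1.15]), array([ 1.04, -1.29])]
t2 [[  nan   nan  0.  ]
 [-0.07 -0.06  0.99]
 [-0.05  0.03  0.99]
 [ 0.01 -0.07  0.98]]
top_5 [[ 4.41 -5.89  0.96]
 [ 0.23 -0.18  0.96]
 [ 0.75 -1.1   0.98]
 [ 0.88 -1.31  0.85]]
```

Call:
drive_tool:
  targets:
    - [-0.2,-0.5,0,0,0]
    - [-0.2,-1,0,0,0]
    - [-0.2,-1,0,0,0]

```text
clock: 8.65
position: [592.1, -116.8, 4.3]
ee_rot: [-0.151, 0.989, 0.0, -0.003]
contact_force: [-8.1, -3.0, 1.0]
gripper_width: 51.0
grasp_force: 4.3
```

```bash
python3 t.py 6|head -1; python3 lean.py top_5 top_6|tail -8
```

```text
clock 8.65 pos [ 592.1 -116.8    4.3] head -162.62 F [-8.1 -3.   1. ] w 51.0 j [ 0.07  0.6  -0.29 -0.   -0.69 -1.34]
top_5 [[ 4.41 -5.89  0.96]
 [ 0.23 -0.18  0.96]
 [ 0.75 -1.1   0.98]
 [ 0.88 -1.31  0.85]]
top_6 [[ 4.4  -5.9   0.96]
 [ 0.28 -0.19  0.96]
 [ 0.7  -1.12  0.98]
 [ 0.83 -1.23  0.86]]
```

Call:
drive_tool:
  targets:
    - [-0.2,-0.5,0,0,0]
    - [-0.2,-1,0,0,0]
    - [-0.2,-1.5,0,0,0]
    - [-0.2,-1.5,0,0,0]

```text
clock: 9.3
position: [592.6, -116.6, 4.3]
ee_rot: [-0.151, 0.989, 0.0, -0.004]
contact_force: [-9.9, -3.4, 1.7]
gripper_width: 51.3
grasp_force: 5.3
```

Call:
drive_tool:
  targets:
    - [-0.2,8,0,0,0]
    - [-0.2,25,0,0,0]
    - [-0.2,50,0,-5,0]
    - [-0.2,80,0,-30,0]
    - [-0.2,110,0,-70,0]
    - [-0.2,140,0,-110,0]
    - [-0.2,160,0,-150,0]
    - [-0.2,160,0,-190,0]
    - [-0.2,160,0,-190,0]

```text
clock: 10.2
position: [449.7, -164.5, 202.9]
ee_rot: [-0.152, 0.988, -0.003, 0.011]
contact_force: [0.9, 0.4, 0.1]
gripper_width: 51.1
grasp_force: 0.0
```

```bash
python3 t.py 7; python3 lean.py top_6 top_7; python3 - <<'E'
from h import *
a=cv2.imread("pics/side_7.png")[125:215,215:315];b=cv2.imread("pics/top_7.png")[90:270,325:480]
cv2.imwrite("pics/v7.png",np.hstack([cv2.resize(a,(400,400),interpolation=cv2.INTER_CUBIC),cv2.resize(b,(387,450),interpolation=cv2.INTER_CUBIC)[:400]]))
E
```

```text
clock 10.2 pos [ 449.7 -164.5  202.9] head -162.47 F [0.9 0.4 0.1] w 51.1 j [-0.01  0.15 -0.4   0.   -1.   -1.26]
shift [-145.7    5.1  201.9] roll -0.17
top [-4.12 -2.    0.87] s3 [-3.62 -1.88  0.91] s4 [-4.   -1.88  0.86]
clamp [-3.5  -1.75  0.77] s3 [-3.5  -1.62  0.8 ] s4 [-3.38 -1.88  0.77]
plateL [-0.25  2.75  0.99] s3 [-0.12  2.62  0.99] s4 [-0.25  2.75  0.99]
footL [-0.25 -0.5   0.99] s3 [-0.25 -0.38  0.99] s4 [-0.25 -0.38  0.99]
corner [ 0.   -2.38  0.78] s3 [-0.38 -8.    0.43] s4 [-1.12 -8.    0.51]
t190 [352.28 137.32] [array([ 3.73, -4.83]), array([ 4.31, -5.57]), array([ 4.89, -6.31]), array([ 5.47, -7.05])]
t229 [352.44 134.3 ] [array([ 4.66, -6.  ]), array([ 5.39, -6.92]), array([ 6.11, -7.84]), array([ 6.83, -8.76])]
scrTR [389.89 106.02] [array([ 0.44, -0.26]), array([ 0.5 , -0.29]), array([ 0.56, -0.32]), array([ 0.61, -0.34])]
scrBR [404.26 167.34] [array([ 0.71, -0.9 ]), array([ 0.82, -1.04]), array([ 0.93, -1.17]), array([ 1.04, -1.31])]
scrTL [340.64 117.42] [array([ 0.71, -0.89]), array([ 0.82, -1.02]), array([ 0.93, -1.15]), array([ 1.04, -1.29])]
top_6 [[ 4.4  -5.9   0.96]
 [ 0.28 -0.19  0.96]
 [ 0.7  -1.12  0.98]
 [ 0.83 -1.23  0.86]]
top_7 [[ 4.43 -5.95  0.96]
 [ 0.22 -0.18  0.96]
 [ 0.73 -1.13  0.97]
 [ 0.83 -1.27  0.85]]
```

View pics/v7.png

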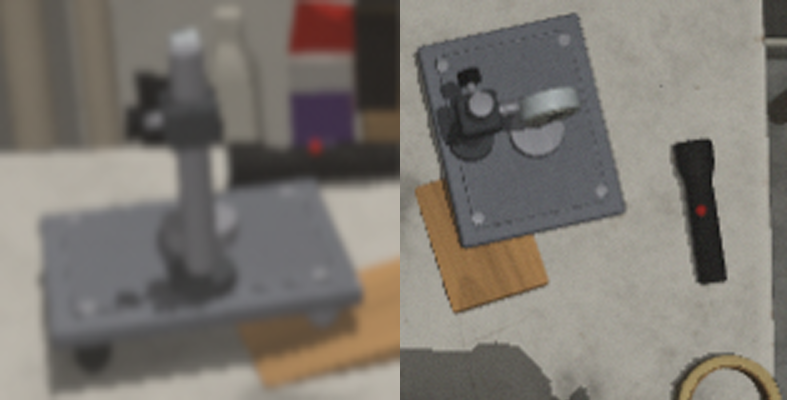

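The wedge is under the short foot, and the stand stayed up after I backed off. I'll do one insertion check: foot screw at crop (478,218), heel at (455,312)–(548,283).

```bash
python3 - <<'E'
from h import *
np.set_printoptions(suppress=True,precision=1)
c=cam("top");f=lambda a:(np.array(a)-[400,0])/2.5+[325,90]-.3
s=toworld(c,f([(478,218),(601,190),(564,40),(442,66)]),42.5);h=toworld(c,f([(455,312),(548,283)]),17.7)
print(s,h);d=(h[1]-h[0])[:2];d/=np.hypot(*d);v=(s[0]-h[0])[:2];print("perp",d[0]*v[1]-d[1]*v[0],"along",v@d)
E
```

```text
[[ 676.8  -89.6   42.5]
 [ 703.5 -206.2   42.5]
 [ 848.7 -173.4   42.5]
 [ 823.   -56.5   42.5]] [[ 589.9  -68.8   17.7]
 [ 617.6 -157.9   17.7]]
perp 76.7810611751183 along 45.71079885362465
```

```bash
python3 -c "
from bench import arm
print(arm.job_done())"
```

```text
the job is handed in; nothing more can be done
None
```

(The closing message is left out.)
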